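Third hand at the drill stand: hold a ski binding plate to the fence

ROBOT

A 6-joint arm with a two-finger parallel gripper is mounted at the origin on the work surface. World frame = base frame: x ahead of the robot, y to its left, z up, the work surface at z = 0. Lengths are in m, angles in rad, forces in N, time in s.
With the tool pointing down it reaches from about 0.4 to 0.825 m from the base axis. Payload 7 kg.
Tool frame: the origin (TCP) lies at the very end of the fingers, on their centre line; the grasp point (between the pads) lies 19 mm behind it; z points along the fingers, y is the line along which they close (so a half turn about z gives the same grasp; the last joint's range is limited). The gripper opens to 88 mm and grips with 3 to 60 N. Pads are 19 mm wide; open, the fingers measure 130 mm over their backs; the gripper's body (78 mm by 193 mm) begins 47 mm behind the grasp point.
Start: joints at [1.487, 0.359, 0.012, 0, -1.224, -0.288], TCP at [0.245, 0.629, 0.205] pointing down, gripper open.
Joint ranges: [-3.07, 3.07], [-1.43, 2.12], [-1.02, 1.25], [-3.03, 1.67], [-3.05, -0], [-3.03, 3.03]. Speed limits (rad/s): [2.39, 2.39, 3.01, 3.14, 3.14, 3.14].

INTERFACE

Orientations are given as [roll, pitch, yaw] about the fixed x, y, z axes, in that order (R = Rz(yaw) Ry(pitch) Rx(roll)).
In Python, from station import * gives the robot as it stands.
- The arm moves only by the tool servo_tool, never from a script. Its argument "moves" is a list of rows, each an object of numbers: "jaw": the opening, from 0 (shut) to 1 (fully open); "dx", "dy", "dz": the shift along the world's x, y, z in m; "roll": the turn about the world's z in degrees. A call has exactly 10 rows; each row shifts and turns the commanded pose from where the row before left it; what a row does not reach is not made up. A row lasts 1/8 s, in which the tool goes at most 62.5 mm and 10.7 degrees, less where a joint would pass 70% of its speed; a pose out of reach is approached as far as the arm can. A call with a gripper value outside its range is refused whole. The fingers move at their own pace and stop on an object; "newtons" is the grip in N (left out, the last holds). Time passes only in rows, so rows that do not move let the fingers close, or fill a call up. It gives the time, the measured TCP pose, the force, the opening and the grip force at its end, in the units of the state.
- get_state(): the state, without advancing time (a new reading comes with each control period).
- grab_frame(name): name is "scene" or "side" or "wrist"; returns (picture, depth): 480x640x3 uint8, red, green, blue; 480x640 float32, m along the optical axis (not along the pixel's ray), 0 where there is no reading.
- calibration(name): a dict with "intrinsics" (3x3 intrinsics, pixels), "R" (3x3) and "t" (3): a world point X has camera coordinates R X + t. Camera axes: x right, y down, z forward; pixel columns grow to the right and rows downward; lengths in m; the calibration is good to about 2 mm. A picture is of the moment at which its call begins: read the wrist's pose just before it. calibration takes no time and is no camera call; for the wrist camera it gives the pose at the moment of the call.
- job_done(): hands the job in; it is judged then, once.
The state is a dict: "t": time; "q": joint angles; "qd": joint speeds; "joint_efforts": joint torques, N m; "eef_pos": TCP position; "ee_rot": TCP orientation; "force": force on the tool from outside, world axes, zero at the start; "moment": the same for the moment, N m; "width": finger opening in m; "gripper_force": force on a finger pad.
Only numpy, scipy, OpenCV 4.12 (cv2) and the standard library are available. Lean on these libraries where they do the work, as an engineer would, in place of code of your own. Each camera call takes 0.05 s, during which the arm holds its last target. There are 200 camera calls.

TASK

The mechanic is about to drill one more hole in the grey base plate of the ski binding's toe piece. Slide the plate along the drill stand's plywood without lifting it, until its long edge is flush against the aluminium fence and the yellow spot is under the point of the drill bit, then press it against the fence with a steady push of about 12 N. Do not bump the bit, leave the other things on the bench where they are, keep that push up for a couple of seconds and finish while still holding it.

Things in the scene. Friction and masses are not known exactly. Their poses are not given: they have to be found in the camera images.
- stand: (all sizes in mm) drill stand, fixed: grey cast base carrying a plywood table, its top 40 above the bench, x -195 to +155, y -100 to +70. Origin on the bench straight below the drill bit; x runs along the fence, away from the robot (turned up to 0.25 rad), y points to the fence and on to the steel column (diameter 25, at y = 122, x = 0), z up.
- bit_tip (a point): point of the drill bit (bit diameter 6), 60 above the bench: 12 above the top of the plate lying under it. The spindle does not move.
- bit: drill bit, diameter 6 (origin and axes as the stand's), in a teal drill clamped nose down above it: chuck radius 21 from 118 above the bench up, collar radius 31 from 163, drill body radius 34 up to 364; a lug at collar height reaches to x = 53, the drill's grip and battery point to +x+y from 230 up. Nothing of it reaches to x below -35.
- fence: aluminium angle fence, rigid, fixed on the plywood: 330 long, 20 high (top 60 above the bench). Origin on the plywood at the middle of the face's lower edge; x along it like the stand's, y points into the fence (the way to press). It reaches from 185 on the robot's side of the bit to 145 beyond. Its face is 40 from the bit's axis, so a flush plate has its centre line under the bit.
- fence_face (a point): point on the fence's face beside the bit (4 above the plywood)
- plate: the work, loose, 0.35 to 0.6 kg: grey base plate of a binding toe piece, x -40 to +175, y -40 to +40, 8 thick, with a red housing on it. Origin at the underside below the housing's middle; x points to the yellow spot, y to the fence, z up. It starts flat on the plywood, 24 to 42 off the fence, up to 40 out of place along it, turned up to 0.1 rad. Sliding friction: 2 to 4 N.
- housing (a point): middle of the top of the red housing (plate x = 0, y = 0, z = 55). The housing is 56 long (x) and 46 wide (y), 47 high above the plate, with flat upright sides good for gripping from above. Two black wings 34 to 46 above the plate's underside start at its +x side and reach to x = 62, y = +-37.
- mark (a point): yellow paint spot, diameter 7, on top of the plate's centre line, 135 from the housing's middle (plate x = 135, y = 0, z = 8)
- chuck_key: chuck key lying on the plywood of the drill stand; leave alone
- heel_piece: heel piece of the binding: grey plate 150 x 78 x 8 with a red block and a black lever, about 70 tall, on the bench; leave alone
- screwdriver: screwdriver with yellow handle on the bench; leave alone
- oil_can: dark oil bottle, diameter 60, 125 tall, red cap; leave alone
- tape_roll: blue ring-shaped tape roll, diameter 92, 25 high; leave alone
- screw_pot: small clear pot, diameter 72, 55 high; leave alone
- wax_bar: orange wax bar 110 x 45 x 28; leave alone
There are look-alikes about, which are no part of the job. Leave any green look-alike of the plate alone.

How it is judged:
By the outcome, as a careful person would: the job done as asked, in the order asked, and still so for the second after the job is handed in, while the arm keeps its last pose, push and grip.
It also fails if it takes over 48 s, if anything falls off the work surface, if the arm or the gripper's body presses on something with over 40 N, if the wrist force passes 120 N, or if a joint passes its speed limit or range.

## Working session

There is one attempt and no reset: what is moved stays moved. The work goes in short steps, Python scripts to look and compute and a tool call to move; the robot and the scene stay as the last step left them, time stands still between calls to the robot, and variables do not carry over. Pictures are saved under pics/ and viewed, at most 10 in all, crops included, and the job is handed in when it is done.

Besides the shell and the picture viewer there is one more tool, called after "Emit:" in YAML: its name, and indented under it one key for each argument. servo_tool: Moves the arm, as the interface text tells. Its arguments: {"type":"object","properties":{"moves":{"type":"array","items":{"type":"object","properties":{"jaw":{"type":"number"},"dx":{"type":"number"},"dy":{"type":"number"},"dz":{"type":"number"},"roll":{"type":"number"}}}},"newtons":{"type":"number"}},"required":["moves"]}

```bash
mkdir -p pics
cat > h.py <<'E'
from station import *
import numpy as np, cv2
def save(n,im): cv2.imwrite('pics/'+n,im[:,:,::-1])
def proj(c,X):
    p=c['intrinsics']@(c['R']@np.array(X)+c['t']); return p[:2]/p[2]
def ray(c,uv,z):
    d=c['R'].T@np.linalg.inv(c['intrinsics'])@np.array([uv[0],uv[1],1.]); o=-c['R'].T@c['t']
    return o+d*(z-o[2])/d[2]
E
python3 - <<'E'
from h import *
s=get_state(); print(s)
for n in ['scene','side','wrist']:
    c=calibration(n); im,d=grab_frame(n); save(n+'0.png',im); np.savez('pics/'+n+'0.npz',im=im,d=d,**c)
    print(n,-c['R'].T@c['t'],c['R'][2])
E
```

```text
{'t': 0.0, 'q': array([ 1.48710236e+00,  3.59390425e-01,  1.10531142e-02, -3.39178411e-04,
       -1.22409852e+00, -2.88101435e-01]), 'qd': array([ 0.00124046,  0.0001581 , -0.00096364, -0.00241946, -0.00052965,
        0.00093217]), 'joint_efforts': array([-2.05123561e-04, -5.82707798e+01,  2.93053526e+01,  6.99675679e+00,
        6.88621847e-03, -1.91535955e-04]), 'eef_pos': array([0.24506044, 0.62837811, 0.20421991]), 'ee_rot': array([ 3.13993012e+00, -1.60172718e-04, -3.71910785e-01]), 'force': array([-0.8744161 , -0.04955529,  0.13147753]), 'moment': array([-0.00012954, -0.06495351,  0.02313959]), 'gripper_force': 0.0, 'width': 0.08749448408306869}
scene [1.30080687 0.22154483 1.21445158] [-0.57019675 -0.16713079 -0.80432765]
side [-0.31638941 -1.03450599  1.00801157] [ 0.50379899  0.65059657 -0.5682523 ]
wrist [0.3163944  0.6014427  0.38364175] [-0.26255396  0.10128258 -0.95958702]
```

View pics/scene0.png

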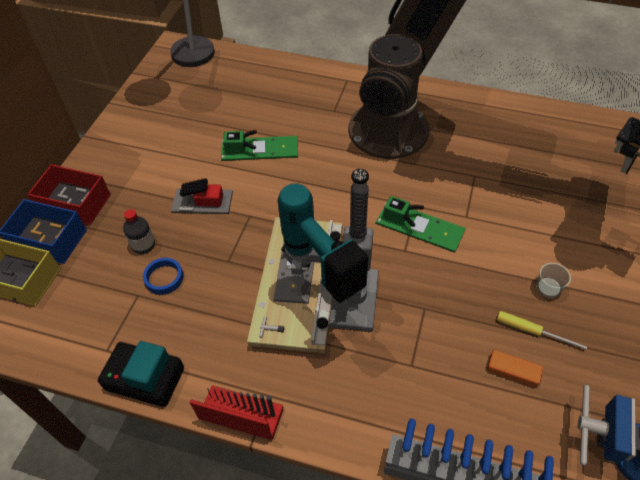

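View pics/side0.png

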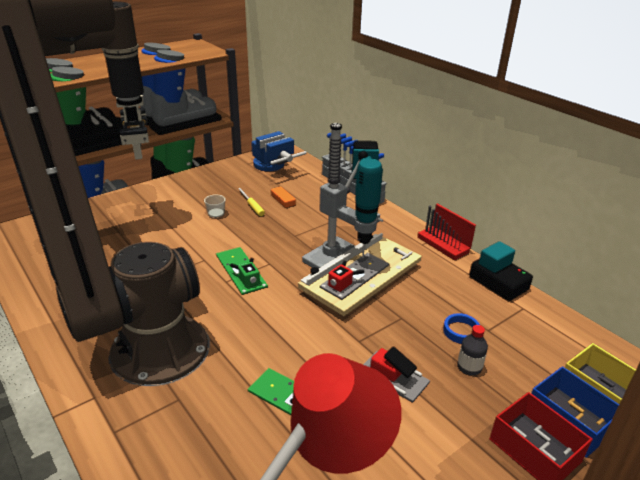

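Scene picture: the stand is at about (310,290), with its plywood corners near (275,220), (250,345) and (325,350), and the fence on the +y side. Side picture: the grey plate with its red housing is at (342,275).

Candidates for the plate:
- Grey plate with red housing on the plywood, side (342,275). This fits the description.
- Heel piece, side (395,370) and scene (203,197): on the bench, with a lever.
- Green look-alikes, scene (260,147) and (420,222): both green and on the bench.

I choose the one on the plywood and check it in a close crop.

Run:
```python
from h import *
a=np.load('pics/side0.npz'); b=np.load('pics/scene0.npz')
A=cv2.resize(a['im'][220:320,290:430],None,fx=5.7,fy=5.7,interpolation=cv2.INTER_CUBIC)
save('c1.png',A[:600,:800])
B=cv2.resize(b['im'][205:355,235:395],None,fx=4,fy=4,interpolation=cv2.INTER_CUBIC); save('c2.png',B)
hsv=cv2.cvtColor(a['im'],cv2.COLOR_RGB2HSV)
# bits of depth
for n,uv in dict(house=(342,272)).items():
    d=a['d'][uv[1],uv[0]]; print(n,d, a['R'].T@(np.linalg.inv(a['intrinsics'])@np.array([*uv,1.])*d-a['t']))
```

```text
house 1.5131682 [ 0.48114735 -0.12088312  0.09825706]
```

View pics/c1.png

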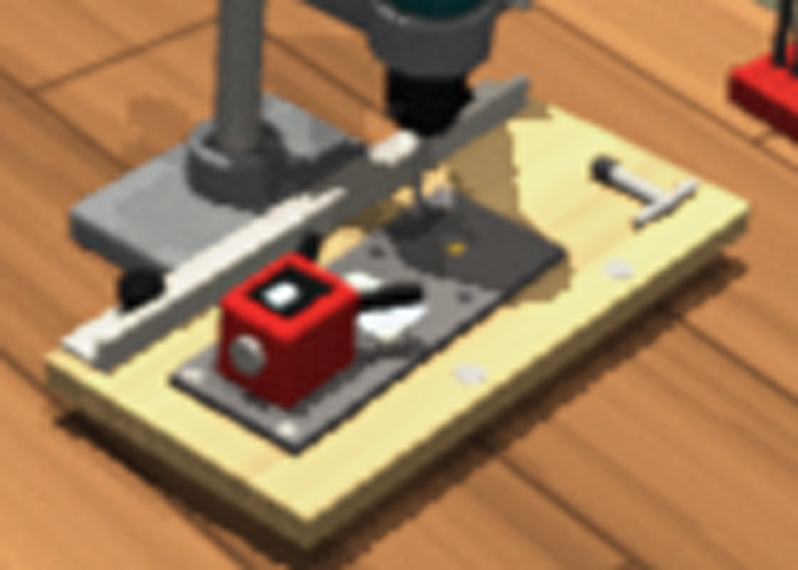

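View pics/c2.png

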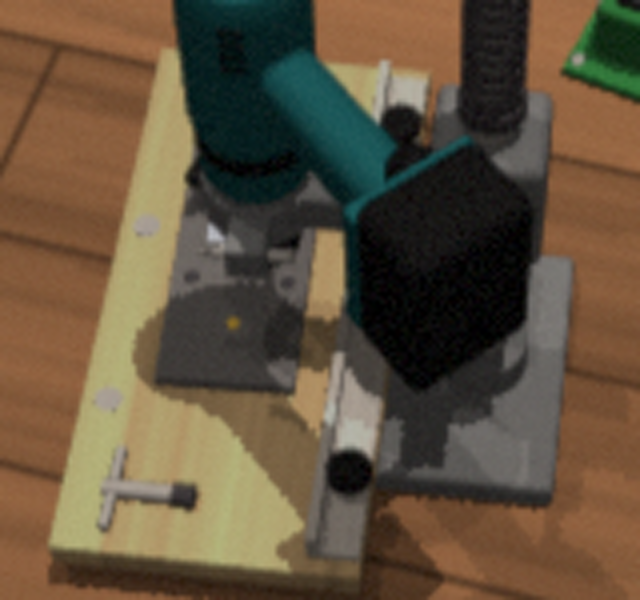

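Crop c1 confirms the grey plate with the red housing on the plywood. In c1 pixels the mark is at (456,248), the housing top's centre at about (291,291), and the plate corners at (172,380), (295,445) and (565,255). The plywood corners are at (48,360), (310,522) and (748,207). In crop c2 the mark is at (233,323) and the plywood corners are at (165,52) and (52,548).

Run:
```python
from h import *
a=np.load('pics/side0.npz'); b=np.load('pics/scene0.npz')
f=lambda p,s,o:((np.array(p)+.5)/s-.5+np.array(o))
S=lambda p,z:ray(a,f(p,5.7,(290,220)),z)
C=lambda p,z:ray(b,f(p,4,(235,205)),z)
r=lambda x:np.round(x,4)
print('mark',r(S((456,248),.048)),r(C((233,323),.048)))
P=np.array([S(p,.095) for p in [(222,293),(296,255),(360,295),(290,325)]]);print('house',r(P),r(P.mean(0)))
print('plate',[r(S(p,.048)) for p in [(172,380),(295,445),(565,255)]])
print('ply side',[r(S(p,.04)) for p in [(48,360),(310,522),(748,207)]])
print('ply scene',[r(C(p,.04)) for p in [(165,52),(52,548)]])
def cloud(c):
    v,u=np.mgrid[:480,:640]; d=c['d']
    X=(np.stack([u,v,np.ones_like(u)],-1)@np.linalg.inv(c['intrinsics']).T)*d[...,None]
    return (X-c['t'])@c['R']
for n,c in (('side',a),('scene',b)):
    X=cloud(c); h=cv2.cvtColor(c['im'],cv2.COLOR_RGB2HSV).astype(int)
    box=(X[...,0]>.3)&(X[...,0]<.95)&(X[...,1]>-.32)&(X[...,1]<.15)
    ply=box&(h[...,0]>18)&(h[...,0]<35)&(h[...,1]>60)&(h[...,2]>120)&(abs(X[...,2]-.04)<.008)
    p=X[ply]; print(n,'ply',len(p),p[:,2].mean())
    R=cv2.minAreaRect(p[:,:2].astype(np.float32)*1000); print(R,cv2.boxPoints(R).round(0).tolist())
    red=box&((h[...,0]<8)|(h[...,0]>172))&(h[...,1]>150)&(abs(X[...,2]-.095)<.006)
    p=X[red]; print('red',len(p)); 
    if len(p)>10: R=cv2.minAreaRect(p[:,:2].astype(np.float32)*1000); print(R,p[:,2].mean())
```

```text
mark [ 0.617 -0.084  0.048] [ 0.6155 -0.0846  0.048 ]
house [[ 0.4575 -0.0929  0.095 ]
 [ 0.505  -0.0898  0.095 ]
 [ 0.5093 -0.1323  0.095 ]
 [ 0.4678 -0.131   0.095 ]] [ 0.4849 -0.1115  0.095 ]
plate [array([ 0.4351, -0.0849,  0.048 ]), array([ 0.4521, -0.1571,  0.048 ]), array([ 0.6578, -0.1208,  0.048 ])]
ply side [array([ 0.4021, -0.0294,  0.04  ]), array([ 0.4293, -0.1965,  0.04  ]), array([ 0.7728, -0.138 ,  0.04  ])]
ply scene [array([ 0.4314, -0.1916,  0.04  ]), array([ 0.7747, -0.1353,  0.04  ])]
side ply 1960 0.041409165358826355
((588.0882568359375, -84.46638488769531), (356.5448913574219, 173.3306427001953), 9.241290092468262) [[398.0, -28.0], [426.0, -199.0], [778.0, -141.0], [750.0, 30.0]]
red 277
((710.23291015625, -137.30699157714844), (504.78057861328125, 158.8972625732422), 7.926947116851807) 0.09499172299997884
scene ply 2976 0.039967054943785565
((587.936767578125, -84.4153823852539), (353.6188659667969, 167.55166625976562), 9.135523796081543) [[400.0, -30.0], [427.0, -195.0], [776.0, -139.0], [749.0, 26.0]]
red 12
((928.9371337890625, -96.63839721679688), (41.847564697265625, 150.7543487548828), 1.5551173686981201) 0.09601290891031942
```

Run:
```python
from h import *
a=np.load('pics/side0.npz'); w=np.load('pics/wrist0.npz')
A=cv2.resize(a['im'][85:185,90:190],(400,400),interpolation=cv2.INTER_CUBIC)
save('c3.png',np.hstack([A,cv2.resize(w['im'],(400,300))[:300] if 0 else np.vstack([cv2.resize(w['im'],(400,300)),np.zeros((100,400,3),np.uint8)])]))
print(w['intrinsics'])
# unflipped/flipped final pose: tool over housing, TCP z .07; use stand frame as world-ish
cz=-.372; c=np.cos(cz);s=np.sin(cz)
s0=np.array([.24506,.62838,.20422])
Rz=lambda t:np.array([[np.cos(t),-np.sin(t),0],[np.sin(t),np.cos(t),0],[0,0,1]])
for fl in (0,np.pi):
  for z in (.07,.20):
    # point P in stand frame, housing at (-.135,0)
    for n,P in (('mark',(0,0,.048)),('tip',(0,0,.06)),('house',(-.135,0,.095))):
        rel=np.array(P)-np.array([-.135,0,z]); X=s0+Rz(cz-fl)@rel
        print(fl,z,n,proj(w,X).round())
```

```text
[[401.76718261   0.         313.06725205]
 [  0.         401.76718261 236.43901402]
 [  0.           0.           1.        ]]
0 0.07 mark [314. -21.]
0 0.07 tip [314. -30.]
0 0.07 house [315. 307.]
0 0.2 mark [314.  37.]
0 0.2 tip [314.  34.]
0 0.2 house [314. 227.]
3.141592653589793 0.07 mark [314. 469.]
3.141592653589793 0.07 tip [314. 485.]
3.141592653589793 0.07 house [315. 307.]
3.141592653589793 0.2 mark [314. 353.]
3.141592653589793 0.2 tip [314. 360.]
3.141592653589793 0.2 house [314. 227.]
```

View pics/c3.png

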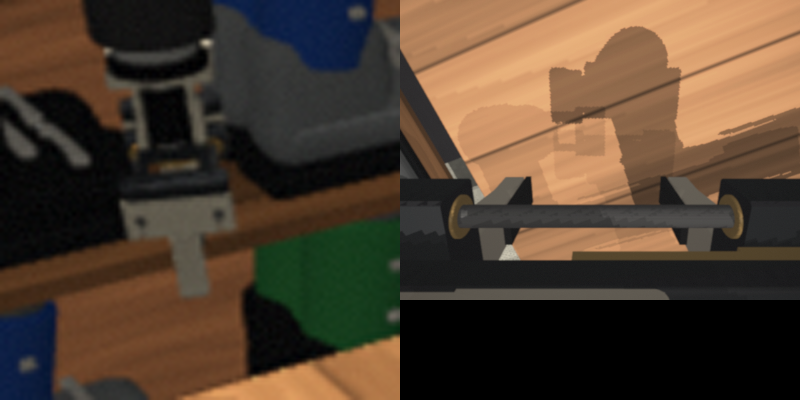

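No camera body sticks out of the gripper (crop c3 left). The wrist view (right) shows only the bench and the fingers. I go unflipped, with a turn of +33° to a hover above the housing.

Emit:
servo_tool:
  moves:
    - {"dx": 0.012,"dy": -0.037,"roll": 1.65,"jaw": 1}
    - {"dx": 0.012,"dy": -0.037,"roll": 1.65}
    - {"dx": 0.012,"dy": -0.037,"roll": 1.65}
    - {"dx": 0.012,"dy": -0.037,"roll": 1.65}
    - {"dx": 0.012,"dy": -0.037,"roll": 1.65}
    - {"dx": 0.012,"dy": -0.037,"roll": 1.65}
    - {"dx": 0.012,"dy": -0.037,"roll": 1.65}
    - {"dx": 0.012,"dy": -0.037,"roll": 1.65}
    - {"dx": 0.012,"dy": -0.037,"roll": 1.65}
    - {"dx": 0.012,"dy": -0.037,"roll": 1.65}

```text
$.moves[0]: bad value
```

Emit:
servo_tool:
  moves:
    - {"dx": 0.012,"dy": -0.037,"roll": 1.65}
    - {"dx": 0.012,"dy": -0.037,"roll": 1.65}
    - {"dx": 0.012,"dy": -0.037,"roll": 1.65}
    - {"dx": 0.012,"dy": -0.037,"roll": 1.65}
    - {"dx": 0.012,"dy": -0.037,"roll": 1.65}
    - {"dx": 0.012,"dy": -0.037,"roll": 1.65}
    - {"dx": 0.012,"dy": -0.037,"roll": 1.65}
    - {"dx": 0.012,"dy": -0.037,"roll": 1.65}
    - {"dx": 0.012,"dy": -0.037,"roll": 1.65}
    - {"dx": 0.012,"dy": -0.037,"roll": 1.65}

```text
$.moves[0]: bad value
```

Run:
```python
from h import *
s=get_state(); print(s['t'],s['eef_pos'],s['ee_rot'],s['force'])
c=calibration('wrist'); im,d=grab_frame('wrist'); save('w1.png',im); np.savez('pics/w1.npz',im=im,d=d,**c)
h=cv2.cvtColor(im,cv2.COLOR_RGB2HSV).astype(int)
v,u=np.mgrid[:480,:640]
X=((np.stack([u,v,np.ones_like(u)],-1)@np.linalg.inv(c['intrinsics']).T)*d[...,None]-c['t'])@c['R']
m=((h[...,0]<8)|(h[...,0]>172))&(h[...,1]>120)&(abs(X[...,2]-.095)<.008)
print(m.sum(),np.median(X[m],0)); R=cv2.minAreaRect(np.float32(X[m][:,:2]*1000)); print(R)
for n,p in dict(house=(.4849,-.1115,.095),mark=(.6162,-.0843,.048),bit=(.6054,-.0664,.06)).items(): print(n,proj(c,p))
```

```text
0.15 [0.24509604 0.62849997 0.20444568] [ 3.14032326e+00 -1.23175498e-04 -3.71874512e-01] [0.03746449 0.02992884 1.05021127]
0 [nan nan nan]
((0.0, 0.0), (0.0, 0.0), 0.0)
house [1820.65670658 -967.97411856]
mark [ 1535.4177831 -1154.817993 ]
bit [ 1555.03998493 -1165.59213644]
  return _methods._mean(a, axis=axis, dtype=dtype,
  ret = um.true_divide(
```

View pics/w1.png

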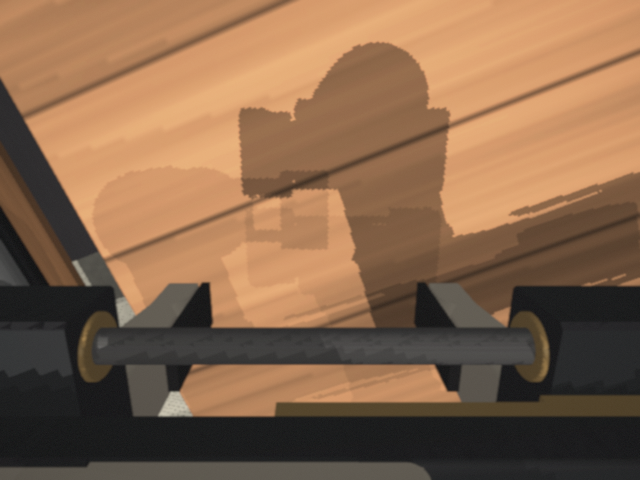

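The call was refused, so the picture shows the bench as at the start. Every row probably needs all its fields, so I'll send one call with full rows.

Emit:
servo_tool:
  moves:
    - {"dx": 0.012,"dy": -0.037,"dz": 0,"roll": 1.65,"jaw": 1}
    - {"dx": 0.012,"dy": -0.037,"dz": 0,"roll": 1.65,"jaw": 1}
    - {"dx": 0.012,"dy": -0.037,"dz": 0,"roll": 1.65,"jaw": 1}
    - {"dx": 0.012,"dy": -0.037,"dz": 0,"roll": 1.65,"jaw": 1}
    - {"dx": 0.012,"dy": -0.037,"dz": 0,"roll": 1.65,"jaw": 1}
    - {"dx": 0.012,"dy": -0.037,"dz": 0,"roll": 1.65,"jaw": 1}
    - {"dx": 0.012,"dy": -0.037,"dz": 0,"roll": 1.65,"jaw": 1}
    - {"dx": 0.012,"dy": -0.037,"dz": 0,"roll": 1.65,"jaw": 1}
    - {"dx": 0.012,"dy": -0.037,"dz": 0,"roll": 1.65,"jaw": 1}
    - {"dx": 0.012,"dy": -0.037,"dz": 0,"roll": 1.65,"jaw": 1}

```text
t: 1.45
eef_pos: [0.3654, 0.2576, 0.2053]
ee_rot: [-3.141, -0.0, -0.083]
force: [0.8, 0.6, -0.1]
width: 0.0871
gripper_force: 0.0
```

Emit:
servo_tool:
  moves:
    - {"dx": 0.012,"dy": -0.037,"dz": 0,"roll": 1.65,"jaw": 1}
    - {"dx": 0.012,"dy": -0.037,"dz": 0,"roll": 1.65,"jaw": 1}
    - {"dx": 0.012,"dy": -0.037,"dz": 0,"roll": 1.65,"jaw": 1}
    - {"dx": 0.012,"dy": -0.037,"dz": 0,"roll": 1.65,"jaw": 1}
    - {"dx": 0.012,"dy": -0.037,"dz": 0,"roll": 1.65,"jaw": 1}
    - {"dx": 0.012,"dy": -0.037,"dz": 0,"roll": 1.65,"jaw": 1}
    - {"dx": 0.012,"dy": -0.037,"dz": 0,"roll": 1.65,"jaw": 1}
    - {"dx": 0.012,"dy": -0.037,"dz": 0,"roll": 1.65,"jaw": 1}
    - {"dx": 0.012,"dy": -0.037,"dz": 0,"roll": 1.65,"jaw": 1}
    - {"dx": 0.012,"dy": -0.037,"dz": 0,"roll": 1.65,"jaw": 1}

```text
t: 2.7
eef_pos: [0.4854, -0.1125, 0.2052]
ee_rot: [-3.142, -0.0, 0.205]
force: [1.2, 0.8, 0.8]
width: 0.0876
gripper_force: 0.0
```

Run:
```python
from h import *
s=get_state(); print(s['t'],s['eef_pos'],s['ee_rot'],s['force'])
c=calibration('wrist'); im,d=grab_frame('wrist'); save('w2.png',im); np.savez('pics/w2.npz',im=im,d=d,**c)
h=cv2.cvtColor(im,cv2.COLOR_RGB2HSV).astype(int)
v,u=np.mgrid[:480,:640]
X=((np.stack([u,v,np.ones_like(u)],-1)@np.linalg.inv(c['intrinsics']).T)*d[...,None]-c['t'])@c['R']
m=((h[...,0]<8)|(h[...,0]>172))&(h[...,1]>120)&(abs(X[...,2]-.095)<.01)
print(m.sum(),np.median(X[m],0)); R=cv2.minAreaRect(np.float32(X[m][:,:2]*1000)); print(R)
for n,p in dict(house=(.4849,-.1115,.095),mark=(.6162,-.0843,.048),bit=(.6054,-.0664,.06)).items(): print(n,proj(c,p))
```

```text
2.7 [ 0.48541401 -0.11245159  0.20521623] [-3.14153205e+00 -2.37183727e-04  2.05100722e-01] [1.19130022 0.82124718 0.75347381]
2462 [ 0.4901996  -0.11066211  0.0944353 ]
((484.138427734375, -112.19196319580078), (54.97904968261719, 43.490421295166016), 10.808931350708008)
house [312.2436708  226.04982102]
mark [312.24312335  40.50018801]
bit [285.56806079  47.76952218]
```

View pics/w2.png

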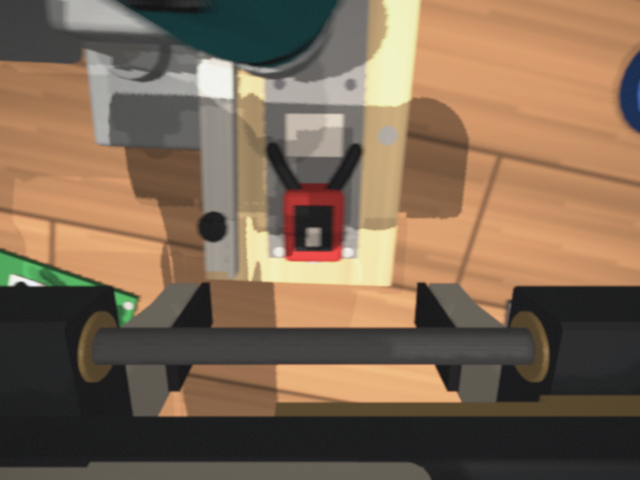

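Picture w2 shows the red housing centred at about (315,222), with the plate edge at column 268, the fence face at about column 238, and a black clamp knob at (213,226) beside the left finger's path. Before descending I check the knob's height and the fence direction from this same frame.

Run:
```python
from h import *
w=np.load('pics/w2.npz'); b=np.load('pics/scene0.npz'); a=np.load('pics/side0.npz')
def cloud(c):
    v,u=np.mgrid[:480,:640]
    return ((np.stack([u,v,np.ones_like(u)],-1)@np.linalg.inv(c['intrinsics']).T)*c['d'][...,None]-c['t'])@c['R']
X=cloud(w)
t=np.radians(9.3); ex=np.array([np.cos(t),np.sin(t)]); ey=np.array([-ex[1],ex[0]])
O=np.array([.6054,-.0664])
st=lambda X:np.stack([(X[...,:2]-O)@ex*1000,(X[...,:2]-O)@ey*1000,X[...,2]*1000],-1)
Y=st(X); print('house',st(np.array([.4841,-.1122,.095])),'tcp',st(np.array([.4854,-.1125,.07])))
k=Y[200:255,190:240]; h=w['im'][200:255,190:240].max(-1)
q=k[(h<60)]; print('knob',len(q),np.percentile(q,[2,25,50,75,98],axis=0).round(1))
# fence rows: profile across at several rows
for r in (90,130,170,250): print(r,[tuple(Y[r,c].round(0).astype(int)) for c in range(200,275,5)])
# gradient-based lines: fence face lower/upper edge and plate left edge per row
g=cv2.GaussianBlur(w['im'],(3,3),0)
fe=(Y[...,2]>57)&(Y[...,2]<64)&(Y[...,0]>-180)&(Y[...,0]<-60)&(Y[...,1]>30)&(Y[...,1]<60)
p=Y[fe]; print(len(p)); 
xs=np.arange(-175,-60,10); lo=[p[(abs(p[:,0]-x)<4),1] for x in xs]; e=[(x,np.percentile(l,5)) for x,l in zip(xs,lo) if len(l)>5]; print(np.round(e,1).tolist()); print('fence slope deg',np.degrees(np.polyfit(*np.array(e).T,1)[0]))
```

```text
house [-127.10705341  -25.59544831   95.        ] tcp [-125.87262212  -26.10158999   70.        ]
knob 599 [[-149.9   48.4   57.4]
 [-143.8   53.3   60.8]
 [-138.6   57.6   61.5]
 [-133.6   62.1   62.1]
 [-128.1   67.8   63.4]]
90 [(np.int64(-31), np.int64(68), np.int64(45)), (np.int64(-31), np.int64(64), np.int64(45)), (np.int64(-31), np.int64(60), np.int64(45)), (np.int64(-31), np.int64(56), np.int64(45)), (np.int64(-31), np.int64(53), np.int64(44)), (np.int64(-31), np.int64(45), np.int64(61)), (np.int64(-31), np.int64(42), np.int64(60)), (np.int64(-30), np.int64(42), np.int64(40)), (np.int64(-30), np.int64(38), np.int64(38)), (np.int64(-30), np.int64(33), np.int64(40)), (np.int64(-29), np.int64(29), np.int64(39)), (np.int64(-29), np.int64(25), np.int64(39)), (np.int64(-29), np.int64(21), np.int64(40)), (np.int64(-29), np.int64(17), np.int64(47)), (np.int64(-29), np.int64(12), np.int64(48))]
130 [(np.int64(-62), np.int64(70), np.int64(45)), (np.int64(-62), np.int64(66), np.int64(45)), (np.int64(-62), np.int64(61), np.int64(45)), (np.int64(-62), np.int64(57), np.int64(45)), (np.int6
[... 1391 characters left out ...]
t64(44)), (np.int64(-165), np.int64(51), np.int64(44)), (np.int64(-160), np.int64(44), np.int64(59)), (np.int64(-164), np.int64(42), np.int64(47)), (np.int64(-166), np.int64(39), np.int64(40)), (np.int64(-166), np.int64(34), np.int64(40)), (np.int64(-165), np.int64(30), np.int64(40)), (np.int64(-166), np.int64(25), np.int64(38)), (np.int64(-165), np.int64(21), np.int64(39)), (np.int64(-165), np.int64(16), np.int64(39)), (np.int64(-162), np.int64(11), np.int64(47))]
1535
[[-175.0, 41.6], [-165.0, 41.6], [-155.0, 41.9], [-145.0, 42.3], [-135.0, 42.4], [-125.0, 41.6], [-115.0, 41.6], [-105.0, 41.6], [-95.0, 41.6], [-85.0, 41.6], [-75.0, 41.6], [-65.0, 41.8]]
fence slope deg -0.10822669901897206
```

The knob tops out at z 62 mm and the fence at 60, with the fence running at about 9.2°. A TCP height of 71 mm therefore clears both and overlaps the housing by 24 mm. Next I descend with the jaw partly closed.

Emit:
servo_tool:
  moves:
    - {"dx": -0.001,"dy": 0,"dz": -0.02,"roll": 0,"jaw": 0.78}
    - {"dx": 0,"dy": 0,"dz": -0.02,"roll": 0,"jaw": 0.78}
    - {"dx": 0,"dy": 0,"dz": -0.02,"roll": -0.3,"jaw": 0.78}
    - {"dx": 0,"dy": 0,"dz": -0.02,"roll": 0,"jaw": 0.78}
    - {"dx": 0,"dy": 0,"dz": -0.015,"roll": 0,"jaw": 0.78}
    - {"dx": 0,"dy": 0,"dz": -0.012,"roll": 0,"jaw": 0.78}
    - {"dx": 0,"dy": 0,"dz": -0.01,"roll": 0,"jaw": 0.78}
    - {"dx": 0,"dy": 0,"dz": -0.01,"roll": 0,"jaw": 0.78}
    - {"dx": 0,"dy": 0,"dz": -0.007,"roll": 0,"jaw": 0.78}
    - {"dx": 0,"dy": 0,"dz": 0,"roll": 0,"jaw": 0.78}

```text
t: 4.0
eef_pos: [0.484, -0.1112, 0.0707]
ee_rot: [-3.142, 0.001, 0.199]
force: [-0.1, 0.0, 0.7]
width: 0.0685
gripper_force: 0.0
```

Emit:
servo_tool:
  moves:
    - {"dx": 0,"dy": 0,"dz": 0,"roll": 0,"jaw": 0.6}
    - {"dx": 0,"dy": 0,"dz": 0,"roll": 0,"jaw": 0.55}
    - {"dx": 0,"dy": 0,"dz": 0,"roll": 0,"jaw": 0.5}
    - {"dx": 0,"dy": 0,"dz": 0,"roll": 0,"jaw": 0.45}
    - {"dx": 0,"dy": 0,"dz": 0,"roll": 0,"jaw": 0.4}
    - {"dx": 0,"dy": 0,"dz": 0,"roll": 0,"jaw": 0.4}
    - {"dx": 0,"dy": 0,"dz": 0,"roll": 0,"jaw": 0.4}
    - {"dx": 0,"dy": 0,"dz": 0,"roll": 0,"jaw": 0.4}
    - {"dx": 0,"dy": 0,"dz": 0,"roll": 0,"jaw": 0.4}
    - {"dx": 0,"dy": 0,"dz": 0,"roll": 0,"jaw": 0.4}
  newtons: 30

```text
t: 5.25
eef_pos: [0.4844, -0.1111, 0.0713]
ee_rot: [3.142, -0.0, 0.199]
force: [0.2, 2.2, 5.2]
width: 0.0445
gripper_force: 30.0
```

```bash
cat > m.py <<'E'
from h import *
import sys
tag=sys.argv[1]
s=get_state(); print(s['t'],s['eef_pos'].round(4),np.degrees(s['ee_rot']).round(2),s['force'].round(1),s['width'],s['gripper_force'])
E_={}
for n in ('side','scene'):
    c=calibration(n); im,d=grab_frame(n); np.savez(f'pics/{n}{tag}.npz',im=im,d=d,**c)
    u,v=proj(c,(.612,-.075,.048)).astype(int)
    h=cv2.cvtColor(im,cv2.COLOR_RGB2HSV).astype(int); sub=h[v-25:v+25,u-25:u+25]
    m=(sub[...,0]>15)&(sub[...,0]<32)&(sub[...,1]>130)&(sub[...,2]>60)
    k,l,st,ce=cv2.connectedComponentsWithStats(m.astype(np.uint8))
    for i in range(1,k):
        if 3<=st[i,4]<60: uv=ce[i]+[u-25,v-25]; print(n,st[i,4],uv.round(1),ray(c,uv,.048).round(4))
E
python3 m.py 2
python3 - <<'E'
from h import *
a=np.load('pics/side0.npz');b=np.load('pics/scene0.npz')
print(proj(a,(.6054,-.0664,.06)),proj(b,(.6054,-.0664,.06)))
E
```

```text
5.25 [ 0.4844 -0.1111  0.0713] [ 1.800e+02 -2.000e-02  1.141e+01] [0.2 2.2 5.2] 0.04447307226158442 30.000277161598206
side 26 [358.  244.5] [0.6521 0.0083 0.048 ]
side 5 [343.  248.8] [0.6006 0.0171 0.048 ]
side 5 [351.6 259.2] [ 0.5872 -0.0388  0.048 ]
scene 7 [293.  285.3] [ 0.6152 -0.0844  0.048 ]
[362.82968134 258.2011882 ] [301.48489427 280.79375723]
```

Run:
```python
from h import *
a=np.load('pics/side0.npz');b=np.load('pics/scene0.npz');w=np.load('pics/w2.npz')
A=cv2.resize(a['im'][235:275,342:382],(400,400),interpolation=cv2.INTER_CUBIC)
B=cv2.resize(b['im'][262:302,276:316],(400,400),interpolation=cv2.INTER_CUBIC)
f=lambda i:np.clip((i/255.)**.6*255,0,255).astype(np.uint8)
save('c4.png',np.hstack([f(A),f(B)]))
# plywood -x end in wrist frame, columns on free ply
t=np.radians(9.3); ex=np.array([np.cos(t),np.sin(t)]); ey=np.array([-ex[1],ex[0]]);O=np.array([.6054,-.0664])
v=w['im'].astype(int)
for u in (250,260,365,375,385):
    col=v[262:300,u]; g=np.abs(np.diff(col.sum(1))); r=262+g.argmax()+.5
    P=ray(w,(u,r),.04)[:2]-O; print(u,r,(P@ex*1000).round(1),(P@ey*1000).round(1),g.max())
```

```text
250 280.5 -195.1 29.7 148
260 280.5 -194.8 20.5 75
365 284.5 -194.7 -76.7 64
375 285.5 -195.3 -86.0 74
385 285.5 -194.9 -95.3 97
```

View pics/c4.png

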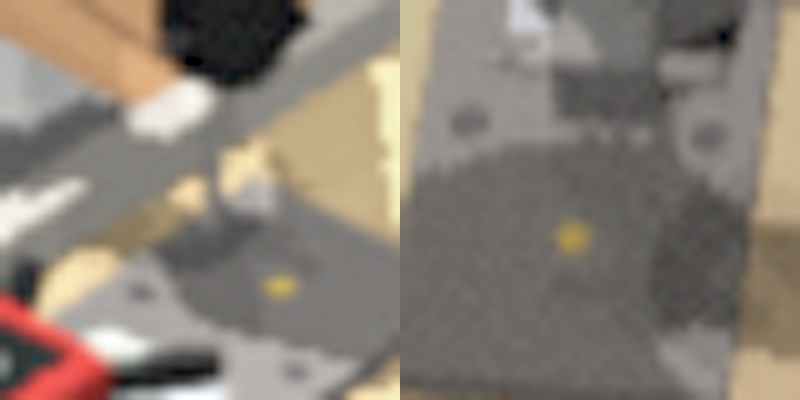

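In c4 left the bit comes down at about (212,225), i.e. side pixel (362.8,257), against a prediction of (362.8,258.2). The plywood end in the wrist view also gives -195 mm as it should, so the stand pose holds. The mark is at (281,288) left and (573,238) right. The plate needs about -7.7 mm along the fence, +24 mm towards it and -2.1° of turn. I go most of the way first.

Emit:
servo_tool:
  moves:
    - {"dx": -0.0012,"dy": 0.0021,"dz": 0,"roll": -0.23,"jaw": 0.4}
    - {"dx": -0.0012,"dy": 0.0021,"dz": 0,"roll": -0.23,"jaw": 0.4}
    - {"dx": -0.0012,"dy": 0.0021,"dz": 0,"roll": -0.23,"jaw": 0.4}
    - {"dx": -0.0012,"dy": 0.0021,"dz": 0,"roll": -0.23,"jaw": 0.4}
    - {"dx": -0.0012,"dy": 0.0021,"dz": 0,"roll": -0.23,"jaw": 0.4}
    - {"dx": -0.0012,"dy": 0.0021,"dz": 0,"roll": -0.23,"jaw": 0.4}
    - {"dx": -0.0012,"dy": 0.0021,"dz": 0,"roll": -0.23,"jaw": 0.4}
    - {"dx": -0.0012,"dy": 0.0021,"dz": 0,"roll": -0.23,"jaw": 0.4}
    - {"dx": -0.0012,"dy": 0.0021,"dz": 0,"roll": -0.23,"jaw": 0.4}
    - {"dx": 0,"dy": 0,"dz": 0,"roll": 0,"jaw": 0.4}
  newtons: 30

```text
t: 6.6
eef_pos: [0.4735, -0.092, 0.0714]
ee_rot: [-3.142, -0.0, 0.163]
force: [1.6, -2.7, 6.5]
width: 0.0446
gripper_force: 30.0
```

```bash
python3 m.py 3
python3 - <<'E'
from h import *
print(get_state()['moment'])
c=calibration('wrist'); im,d=grab_frame('wrist'); save('w3.png',im); np.savez('pics/w3.npz',im=im,d=d,**c)
a=np.load('pics/side3.npz');b=np.load('pics/scene3.npz')
A=cv2.resize(a['im'][225:285,322:382],(400,400),interpolation=cv2.INTER_CUBIC)
B=cv2.resize(b['im'][262:302,276:316],(400,400),interpolation=cv2.INTER_CUBIC)
save('c5.png',np.hstack([A,B]))
E
```

```text
6.6 [ 0.4735 -0.092   0.0714] [-1.80e+02 -2.00e-02  9.33e+00] [ 1.6 -2.7  6.5] 0.04463455031030359 30.020586848258972
side 25 [349.3 242.6] [0.6374 0.0317 0.048 ]
side 8 [342.6 257.9] [ 0.5701 -0.0184  0.048 ]
side 3 [364. 262.] [ 0.6074 -0.0704  0.048 ]
side 3 [388. 284.] [ 0.5932 -0.1869  0.048 ]
scene 8 [299.9 283.1] [ 0.6053 -0.071   0.048 ]
[-0.8648241  -0.61964453 -0.11193796]
```

View pics/c5.png

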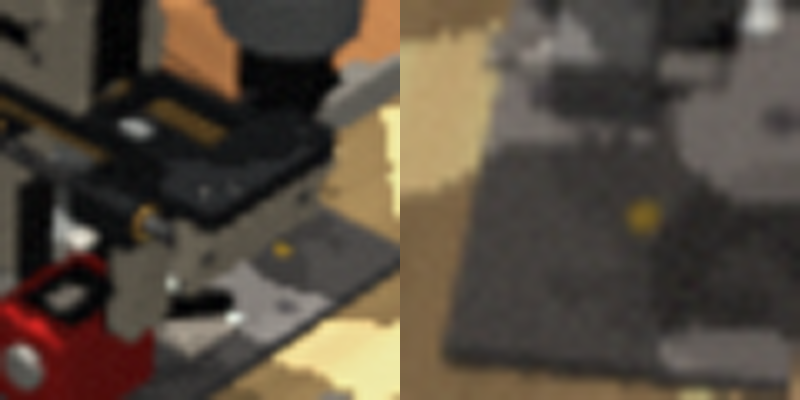

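In c5 the mark is visible at (283,250) left and (645,217) right. It now sits at about (0.606,-0.0705), so nothing is left along the fence and about 4 mm across. I close the gap in small steps and watch the force.

Emit:
servo_tool:
  moves:
    - {"dx": -0.0001,"dy": 0.0006,"dz": 0,"roll": 0,"jaw": 0.4}
    - {"dx": -0.0001,"dy": 0.0006,"dz": 0,"roll": 0,"jaw": 0.4}
    - {"dx": -0.0001,"dy": 0.0006,"dz": 0,"roll": 0,"jaw": 0.4}
    - {"dx": -0.0001,"dy": 0.0006,"dz": 0,"roll": 0,"jaw": 0.4}
    - {"dx": -0.0001,"dy": 0.0006,"dz": 0,"roll": 0,"jaw": 0.4}
    - {"dx": -0.0001,"dy": 0.0006,"dz": 0,"roll": 0,"jaw": 0.4}
    - {"dx": 0,"dy": 0,"dz": 0,"roll": 0,"jaw": 0.4}
    - {"dx": 0,"dy": 0,"dz": 0,"roll": 0,"jaw": 0.4}
    - {"dx": 0,"dy": 0,"dz": 0,"roll": 0,"jaw": 0.4}
    - {"dx": 0,"dy": 0,"dz": 0,"roll": 0,"jaw": 0.4}
  newtons: 30

```text
t: 8.0
eef_pos: [0.4726, -0.0888, 0.0714]
ee_rot: [3.141, 0.0, 0.163]
force: [0.6, -3.9, 7.0]
width: 0.0449
gripper_force: 30.0
```

Emit:
servo_tool:
  moves:
    - {"dx": 0,"dy": 0.0004,"dz": 0,"roll": 0,"jaw": 0.4}
    - {"dx": -0.0001,"dy": 0.0004,"dz": 0,"roll": 0,"jaw": 0.4}
    - {"dx": 0,"dy": 0.0002,"dz": 0,"roll": 0,"jaw": 0.4}
    - {"dx": 0,"dy": 0,"dz": 0,"roll": 0,"jaw": 0.4}
    - {"dx": 0,"dy": 0,"dz": 0,"roll": 0,"jaw": 0.4}
    - {"dx": 0,"dy": 0,"dz": 0,"roll": 0,"jaw": 0.4}
    - {"dx": 0,"dy": 0,"dz": 0,"roll": 0,"jaw": 0.4}
    - {"dx": 0,"dy": 0,"dz": 0,"roll": 0,"jaw": 0.4}
    - {"dx": 0,"dy": 0,"dz": 0,"roll": 0,"jaw": 0.4}
    - {"dx": 0,"dy": 0,"dz": 0,"roll": 0,"jaw": 0.4}
  newtons: 30

```text
t: 9.25
eef_pos: [0.4724, -0.0879, 0.0713]
ee_rot: [3.141, 0.001, 0.163]
force: [0.6, -4.7, 6.9]
width: 0.0446
gripper_force: 30.0
```

```bash
python3 m.py 4
python3 - <<'E'
from h import *
print(get_state()['moment'])
E
```

```text
9.25 [ 0.4724 -0.0879  0.0713] [1.7998e+02 3.0000e-02 9.3200e+00] [ 0.6 -4.7  6.9] 0.04462382859806155 30.031099319458008
side 24 [348.4 242.3] [0.6361 0.0345 0.048 ]
side 7 [341.6 256.6] [ 0.5718 -0.0115  0.048 ]
side 3 [362.7 261.3] [ 0.6064 -0.0657  0.048 ]
scene 6 [301.8 283.2] [ 0.6041 -0.0666  0.048 ]
[-1.80332065 -0.35158483 -0.20304341]
```

Emit:
servo_tool:
  moves:
    - {"dx": 0,"dy": 0.0003,"dz": 0,"roll": 0,"jaw": 0.4}
    - {"dx": -0.0001,"dy": 0.0003,"dz": 0,"roll": 0,"jaw": 0.4}
    - {"dx": 0,"dy": 0,"dz": 0,"roll": 0,"jaw": 0.4}
    - {"dx": 0,"dy": 0,"dz": 0,"roll": 0,"jaw": 0.4}
    - {"dx": 0,"dy": 0,"dz": 0,"roll": 0,"jaw": 0.4}
    - {"dx": 0,"dy": 0,"dz": 0,"roll": 0,"jaw": 0.4}
    - {"dx": 0,"dy": 0,"dz": 0,"roll": 0,"jaw": 0.4}
    - {"dx": 0,"dy": 0,"dz": 0,"roll": 0,"jaw": 0.4}
    - {"dx": 0,"dy": 0,"dz": 0,"roll": 0,"jaw": 0.4}
    - {"dx": 0,"dy": 0,"dz": 0,"roll": 0,"jaw": 0.4}
  newtons: 30

```text
t: 10.6
eef_pos: [0.4723, -0.0873, 0.0713]
ee_rot: [3.141, 0.001, 0.163]
force: [0.6, -4.8, 6.1]
width: 0.0448
gripper_force: 30.0
```

Emit:
servo_tool:
  moves:
    - {"dx": -0.0001,"dy": 0.0004,"dz": 0,"roll": 0,"jaw": 0.4}
    - {"dx": 0,"dy": 0.0004,"dz": 0,"roll": 0,"jaw": 0.4}
    - {"dx": 0,"dy": 0,"dz": 0,"roll": 0,"jaw": 0.4}
    - {"dx": 0,"dy": 0,"dz": 0,"roll": 0,"jaw": 0.4}
    - {"dx": 0,"dy": 0,"dz": 0,"roll": 0,"jaw": 0.4}
    - {"dx": 0,"dy": 0,"dz": 0,"roll": 0,"jaw": 0.4}
    - {"dx": 0,"dy": 0,"dz": 0,"roll": 0,"jaw": 0.4}
    - {"dx": 0,"dy": 0,"dz": 0,"roll": 0,"jaw": 0.4}
    - {"dx": 0,"dy": 0,"dz": 0,"roll": 0,"jaw": 0.4}
    - {"dx": 0,"dy": 0,"dz": 0,"roll": 0,"jaw": 0.4}
  newtons: 30

```text
t: 11.85
eef_pos: [0.4723, -0.0867, 0.0714]
ee_rot: [3.141, 0.0, 0.163]
force: [1.9, -6.1, 5.8]
width: 0.0447
gripper_force: 30.0
```

Emit:
servo_tool:
  moves:
    - {"dx": -0.0001,"dy": 0.0004,"dz": 0,"roll": 0,"jaw": 0.4}
    - {"dx": 0,"dy": 0,"dz": 0,"roll": 0,"jaw": 0.4}
    - {"dx": 0,"dy": 0,"dz": 0,"roll": 0,"jaw": 0.4}
    - {"dx": 0,"dy": 0,"dz": 0,"roll": 0,"jaw": 0.4}
    - {"dx": 0,"dy": 0,"dz": 0,"roll": 0,"jaw": 0.4}
    - {"dx": 0,"dy": 0,"dz": 0,"roll": 0,"jaw": 0.4}
    - {"dx": 0,"dy": 0,"dz": 0,"roll": 0,"jaw": 0.4}
    - {"dx": 0,"dy": 0,"dz": 0,"roll": 0,"jaw": 0.4}
    - {"dx": 0,"dy": 0,"dz": 0,"roll": 0,"jaw": 0.4}
    - {"dx": 0,"dy": 0,"dz": 0,"roll": 0,"jaw": 0.4}
  newtons: 30

```text
t: 13.1
eef_pos: [0.4723, -0.0865, 0.0714]
ee_rot: [3.14, 0.0, 0.163]
force: [2.6, -7.8, 5.5]
width: 0.0445
gripper_force: 30.0
```

```bash
python3 m.py 5
python3 - <<'E'
from h import *
print(get_state()['moment'])
c=calibration('wrist'); im,d=grab_frame('wrist'); np.savez('pics/w5.npz',im=im,d=d,**c); save('w5.png',im)
E
```

```text
13.1 [ 0.4723 -0.0865  0.0714] [1.7994e+02 2.0000e-02 9.3500e+00] [ 2.6 -7.8  5.5] 0.04454139649467726 29.9996155500412
side 25 [347.8 241.6] [0.6368 0.0384 0.048 ]
side 3 [362. 261.] [ 0.6059 -0.0633  0.048 ]
side 3 [388. 284.] [ 0.5932 -0.1869  0.048 ]
scene 5 [302.6 283.2] [ 0.6037 -0.0649  0.048 ]
[-3.17529132 -0.98795129  0.02218292]
```

Contact has begun. The z moment has shifted to positive, so the robot-side corner seems to be touching first. I turn slightly counter-clockwise and push a little further.

Emit:
servo_tool:
  moves:
    - {"dx": 0,"dy": 0,"dz": 0,"roll": 0.1,"jaw": 0.4}
    - {"dx": 0,"dy": 0,"dz": 0,"roll": 0.1,"jaw": 0.4}
    - {"dx": 0,"dy": 0.0003,"dz": 0,"roll": 0.1,"jaw": 0.4}
    - {"dx": 0,"dy": 0,"dz": 0,"roll": 0,"jaw": 0.4}
    - {"dx": 0,"dy": 0,"dz": 0,"roll": 0,"jaw": 0.4}
    - {"dx": 0,"dy": 0,"dz": 0,"roll": 0,"jaw": 0.4}
    - {"dx": 0,"dy": 0,"dz": 0,"roll": 0,"jaw": 0.4}
    - {"dx": 0,"dy": 0,"dz": 0,"roll": 0,"jaw": 0.4}
    - {"dx": 0,"dy": 0,"dz": 0,"roll": 0,"jaw": 0.4}
    - {"dx": 0,"dy": 0,"dz": 0,"roll": 0,"jaw": 0.4}
  newtons: 30

```text
t: 14.5
eef_pos: [0.4725, -0.0864, 0.0714]
ee_rot: [3.14, 0.0, 0.168]
force: [3.0, -8.9, 5.0]
width: 0.0448
gripper_force: 30.0
```

Run:
```python
from h import *
s=get_state();print(s['eef_pos'].round(5),np.degrees(s['ee_rot']),s['force'],s['moment'])
```

```text
[ 0.47245 -0.08635  0.07145] [1.79926031e+02 1.30022611e-02 9.64564181e+00] [ 3.03626501 -8.91202047  5.02380876] [-3.50234415 -1.10489886 -0.02720556]
```

Run:
```python
from h import *
c=calibration('wrist'); im,d=grab_frame('wrist'); np.savez('pics/w6.npz',im=im,d=d,**c)
t=np.radians(9.3)
ex=np.array([np.cos(t),np.sin(t)]); ey=np.array([-ex[1],ex[0]]);O=np.array([.6054,-.0664])
T=lambda x,y,z:np.r_[O+x/1000*ex+y/1000*ey,z/1000]
for x in (-170,-135,-100,-60,-30,-10): print(x,proj(c,T(x,41,48)).round(1),proj(c,T(x,41,60)).round(1))
C=im[0:290,170:300]
save('c6.png',np.clip((cv2.resize(np.rot90(C),None,fx=2.75,fy=4.5,interpolation=cv2.INTER_CUBIC)/255.)**.7*255,0,255).astype(np.uint8))
g=cv2.cvtColor(im,cv2.COLOR_RGB2GRAY).astype(int)
for r in (5,20,40,60,80,100,120): print(r,g[r,200:262:2].tolist())
```

```text
-170 [243.8 325.8] [240.1 337. ]
-135 [241.  267.5] [237.  275.9]
-100 [237.9 203.6] [233.5 208.6]
-60 [234.  122.6] [229.1 122.9]
-30 [230.7  55.5] [225.4  51.3]
-10 [228.4   7.2] [222.7  -0.3]
5 [201, 194, 158, 170, 212, 217, 217, 217, 217, 217, 198, 110, 77, 78, 70, 74, 107, 118, 100, 95, 110, 129, 133, 133, 134, 133, 133, 132, 132, 129, 122]
20 [234, 233, 232, 231, 232, 234, 234, 234, 233, 234, 231, 162, 80, 78, 73, 109, 134, 134, 134, 134, 135, 134, 134, 134, 135, 135, 134, 136, 135, 135, 135]
40 [235, 235, 234, 232, 229, 233, 235, 235, 235, 235, 235, 219, 115, 87, 90, 91, 127, 156, 155, 156, 156, 156, 157, 156, 156, 158, 157, 157, 156, 157, 156]
60 [235, 236, 236, 234, 233, 234, 236, 236, 236, 236, 236, 235, 180, 90, 90, 127, 156, 156, 158, 158, 158, 158, 155, 116, 103, 103, 102, 102, 102, 104, 102]
80 [235, 236, 237, 236, 234, 234, 237, 238, 238, 238, 238, 238, 228, 126, 89, 90, 124, 158, 160, 160, 160, 160, 160, 162, 160, 161, 160, 161, 161, 160, 161]
100 [238, 238, 238, 238, 239, 237, 234, 238, 238, 238, 238, 239, 237, 190, 91, 90, 99, 125, 170, 174, 168, 162, 162, 163, 163, 161, 162, 163, 164, 163, 162]
120 [230, 233, 235, 238, 239, 239, 238, 237, 239, 239, 239, 239, 239, 229, 128, 88, 97, 105, 139, 174, 175, 175, 168, 166, 163, 163, 163, 164, 164, 164, 163]
```

View pics/c6.png

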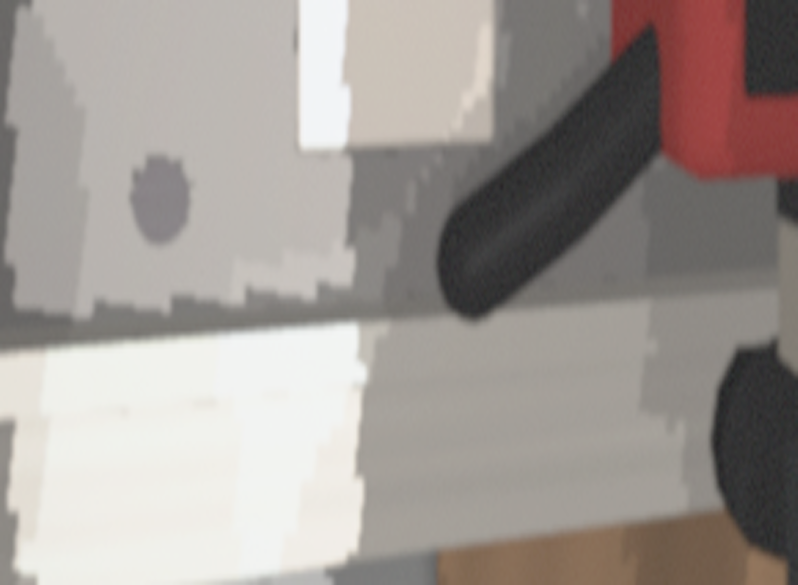

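c6 shows the plate's edge against the fence with only the dark face of the fence between them and no plywood visible. The band runs from about (0,345) to (780,290). The turn left the moment almost unchanged, so the far end isn't bearing yet. I keep turning in small steps.

Emit:
servo_tool:
  moves:
    - {"dx": 0,"dy": 0,"dz": 0,"roll": 0.1,"jaw": 0.4}
    - {"dx": 0,"dy": 0,"dz": 0,"roll": 0.1,"jaw": 0.4}
    - {"dx": 0,"dy": 0,"dz": 0,"roll": 0.1,"jaw": 0.4}
    - {"dx": 0,"dy": 0,"dz": 0,"roll": 0,"jaw": 0.4}
    - {"dx": 0,"dy": 0,"dz": 0,"roll": 0,"jaw": 0.4}
    - {"dx": 0,"dy": 0,"dz": 0,"roll": 0,"jaw": 0.4}
    - {"dx": 0,"dy": 0,"dz": 0,"roll": 0,"jaw": 0.4}
    - {"dx": 0,"dy": 0,"dz": 0,"roll": 0,"jaw": 0.4}
    - {"dx": 0,"dy": 0,"dz": 0,"roll": 0,"jaw": 0.4}
    - {"dx": 0,"dy": 0,"dz": 0,"roll": 0,"jaw": 0.4}
  newtons: 30

```text
t: 15.8
eef_pos: [0.4725, -0.0863, 0.0715]
ee_rot: [3.14, 0.0, 0.173]
force: [2.5, -9.4, 5.9]
width: 0.0449
gripper_force: 30.1
```

```bash
python3 m.py 7
python3 - <<'E'
from h import *
s=get_state();print(s['eef_pos'].round(5),np.degrees(s['ee_rot']),s['force'],s['moment'])
E
```

```text
15.8 [ 0.4725 -0.0863  0.0715] [1.7993e+02 1.0000e-02 9.9300e+00] [ 2.5 -9.4  5.9] 0.044882099326598826 30.05318284034729
side 23 [348.2 241.8] [0.6373 0.037  0.048 ]
side 4 [341.8 255.2] [ 0.5764 -0.0066  0.048 ]
side 3 [362. 261.] [ 0.6059 -0.0633  0.048 ]
scene 7 [303.  283.3] [ 0.6037 -0.0639  0.048 ]
[ 0.47242 -0.08633  0.07141] [1.79931715e+02 1.65778649e-02 9.92798431e+00] [ 4.07756924 -9.01046576  5.28595087] [-3.5735761  -1.10711345 -0.24717422]
```

```bash
cat > ang.py <<'E'
from h import *
import sys
t=np.radians(9.3); ex=np.array([np.cos(t),np.sin(t)]); ey=np.array([-ex[1],ex[0]]);O=np.array([.6054,-.0664])
T=lambda x,y,z:np.r_[O+x/1000*ex+y/1000*ey,z/1000]
def edge(c,y,z,xs):
    im=cv2.cvtColor(cv2.GaussianBlur(c['im'],(0,0),.8),cv2.COLOR_RGB2LAB).astype(np.float32)
    offs=np.arange(-6,6.01,.25); out=[]
    for x in xs:
        p=np.array([proj(c,T(x,y+o,z)) for o in offs],np.float32)
        s=np.stack([cv2.remap(im[...,k].copy(),p[None,:,0].copy(),p[None,:,1].copy(),cv2.INTER_CUBIC)[0] for k in range(3)],1)
        g=np.linalg.norm(np.gradient(s,axis=0),axis=1); i=g.argmax()
        if 2<i<len(offs)-3 and g[i]>1: 
            w=g[i-3:i+4]; out.append((x,y+(offs[i-3:i+4]*w).sum()/w.sum()))
    o=np.array(out)
    for _ in range(4):
        k=np.polyfit(*o.T,1); r=abs(o[:,1]-np.polyval(k,o[:,0])); o=o[r<max(.4,2*np.median(r))]
    return len(o),np.degrees(k[0]).round(2),np.polyval(k,-60).round(2),r.std().round(2)
for tag in sys.argv[1:]:
  for n in ('side','scene'):
    c=np.load(f'pics/{n}{tag}.npz')
    xr=np.arange(-120,35,3) if n=='side' else np.arange(-40,36,2)
    print(tag,n,'plate',edge(c,-40,48,xr),'ply',edge(c,-100,40,np.arange(-150,140,4)))
E
python3 ang.py 3 4 5 7
```

```text
3 side plate (12, np.float64(-0.71), np.float64(-41.92), np.float64(0.36)) ply (57, np.float64(-0.38), np.float64(-97.87), np.float64(0.48))
3 scene plate (23, np.float64(-0.62), np.float64(-43.87), np.float64(0.17)) ply (48, np.float64(0.02), np.float64(-98.33), np.float64(0.21))
4 side plate (13, np.float64(-0.35), np.float64(-44.86), np.float64(0.12)) ply (55, np.float64(0.0), np.float64(-98.47), np.float64(0.41))
4 scene plate (33, np.float64(-0.53), np.float64(-39.69), np.float64(0.26)) ply (63, np.float64(-0.0), np.float64(-98.17), np.float64(0.29))
5 side plate (27, np.float64(-0.11), np.float64(-44.39), np.float64(0.29)) ply (51, np.float64(0.08), np.float64(-98.69), np.float64(0.39))
5 scene plate (36, np.float64(-0.34), np.float64(-38.06), np.float64(0.31)) ply (63, np.float64(-0.02), np.float64(-98.13), np.float64(0.27))
7 side plate (17, np.float64(-0.03), np.float64(-44.11), np.float64(0.16)) ply (40, np.float64(0.14), np.float64(-98.74), np.float64(0.38))
7 scene plate (34, np.float64(-0.29), np.float64(-37.85), np.float64(0.25)) ply (60, np.float64(-0.04), np.float64(-98.09), np.float64(0.27))
```

The long-edge fits show the plate turned by about +0.25° on contact and then stopped following the tool, while the plywood stays at 9.3°. So it is flush with the fence. The mark is within about 1 mm of the bit along the fence. Now I raise the push to about 12 N.

Emit:
servo_tool:
  moves:
    - {"dx": 0,"dy": 0.0002,"dz": 0,"roll": 0,"jaw": 0.4}
    - {"dx": -0.0001,"dy": 0.0002,"dz": 0,"roll": 0,"jaw": 0.4}
    - {"dx": 0,"dy": 0.0001,"dz": 0,"roll": 0,"jaw": 0.4}
    - {"dx": 0,"dy": 0,"dz": 0,"roll": 0,"jaw": 0.4}
    - {"dx": 0,"dy": 0,"dz": 0,"roll": 0,"jaw": 0.4}
    - {"dx": 0,"dy": 0,"dz": 0,"roll": 0,"jaw": 0.4}
    - {"dx": 0,"dy": 0,"dz": 0,"roll": 0,"jaw": 0.4}
    - {"dx": 0,"dy": 0,"dz": 0,"roll": 0,"jaw": 0.4}
    - {"dx": 0,"dy": 0,"dz": 0,"roll": 0,"jaw": 0.4}
    - {"dx": 0,"dy": 0,"dz": 0,"roll": 0,"jaw": 0.4}
  newtons: 30

```text
t: 17.15
eef_pos: [0.4724, -0.0862, 0.0715]
ee_rot: [3.14, 0.0, 0.173]
force: [2.8, -12.4, 5.5]
width: 0.0446
gripper_force: 30.1
```

```bash
cat > f.py <<'E'
from h import *
F=[];M=[]
for i in range(6):
    s=get_state(); F.append(s['force']);M.append(s['moment']); grab_frame('side')
F=np.mean(F,0);M=np.mean(M,0);t=np.radians(9.3)
print(s['t'],s['eef_pos'].round(5),np.degrees(s['ee_rot']).round(2),F.round(2),M.round(2),'push',F@[np.sin(t),-np.cos(t),0],'along',F@[np.cos(t),np.sin(t),0])
E
python3 f.py; python3 m.py 8; python3 ang.py 8
```

```text
17.4 [ 0.47242 -0.08618  0.07156] [1.799e+02 1.000e-02 9.940e+00] [  3.32 -11.39   5.57] [-4.54 -1.33 -0.29] push 11.78093145462953 along 1.4367833602765294
17.45 [ 0.4724 -0.0862  0.0715] [1.799e+02 1.000e-02 9.940e+00] [  3.3 -10.9   6.1] 0.04483256264933557 30.06208509206772
side 26 [348.  241.8] [0.637  0.0373 0.048 ]
side 3 [342. 255.] [ 0.5778 -0.006   0.048 ]
side 3 [362. 261.] [ 0.6059 -0.0633  0.048 ]
scene 6 [302.8 283.2] [ 0.6035 -0.0644  0.048 ]
8 side plate (25, np.float64(0.21), np.float64(-43.99), np.float64(0.27)) ply (53, np.float64(-0.0), np.float64(-98.48), np.float64(0.41))
8 scene plate (35, np.float64(-0.32), np.float64(-37.84), np.float64(0.25)) ply (63, np.float64(0.0), np.float64(-98.16), np.float64(0.29))
```

Emit:
servo_tool:
  moves:
    - {"dx": 0,"dy": 0.0002,"dz": 0,"roll": 0,"jaw": 0.4}
    - {"dx": 0,"dy": 0,"dz": 0,"roll": 0,"jaw": 0.4}
    - {"dx": 0,"dy": 0,"dz": 0,"roll": 0,"jaw": 0.4}
    - {"dx": 0,"dy": 0,"dz": 0,"roll": 0,"jaw": 0.4}
    - {"dx": 0,"dy": 0,"dz": 0,"roll": 0,"jaw": 0.4}
    - {"dx": 0,"dy": 0,"dz": 0,"roll": 0,"jaw": 0.4}
    - {"dx": 0,"dy": 0,"dz": 0,"roll": 0,"jaw": 0.4}
    - {"dx": 0,"dy": 0,"dz": 0,"roll": 0,"jaw": 0.4}
    - {"dx": 0,"dy": 0,"dz": 0,"roll": 0,"jaw": 0.4}
    - {"dx": 0,"dy": 0,"dz": 0,"roll": 0,"jaw": 0.4}
  newtons: 30

```text
t: 18.8
eef_pos: [0.4724, -0.0861, 0.0716]
ee_rot: [3.14, 0.0, 0.173]
force: [2.6, -11.7, 6.1]
width: 0.0448
gripper_force: 30.1
```

Emit:
servo_tool:
  moves:
    - {"dx": 0,"dy": 0,"dz": 0,"roll": 0,"jaw": 0.4}
    - {"dx": 0,"dy": 0,"dz": 0,"roll": 0,"jaw": 0.4}
    - {"dx": 0,"dy": 0,"dz": 0,"roll": 0,"jaw": 0.4}
    - {"dx": 0,"dy": 0,"dz": 0,"roll": 0,"jaw": 0.4}
    - {"dx": 0,"dy": 0,"dz": 0,"roll": 0,"jaw": 0.4}
    - {"dx": 0,"dy": 0,"dz": 0,"roll": 0,"jaw": 0.4}
    - {"dx": 0,"dy": 0,"dz": 0,"roll": 0,"jaw": 0.4}
    - {"dx": 0,"dy": 0,"dz": 0,"roll": 0,"jaw": 0.4}
    - {"dx": 0,"dy": 0,"dz": 0,"roll": 0,"jaw": 0.4}
    - {"dx": 0,"dy": 0,"dz": 0,"roll": 0,"jaw": 0.4}
  newtons: 30

```text
t: 20.05
eef_pos: [0.4724, -0.0861, 0.0716]
ee_rot: [3.14, 0.0, 0.173]
force: [4.2, -12.2, 4.9]
width: 0.0447
gripper_force: 30.1
```

```bash
python3 f.py
```

```text
20.3 [ 0.47246 -0.08611  0.07159] [1.7989e+02 2.0000e-02 9.9400e+00] [  3.45 -12.55   5.39] [-4.9  -1.33 -0.25] push 12.938485378596365 along 1.3799766191075724
```

```bash
python3 -c "
from station import *
print(job_done())"
```

```text
the job is handed in; nothing more can be done
None
```

The plate is flush against the fence as far as the cameras can tell, with the yellow spot within about 1 mm of the bit along the fence. I handed the job in at about 20 s, after holding a wrist push of about 12–13 N for more than 2 s and with the arm still pushing; no result came back.

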